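# Close and lock the cam press on a speaker-panel glue-up

### The arm

A 7-joint arm with a two-finger parallel gripper is mounted at the origin on the work surface. World frame = base frame: x ahead of the robot, y to its left, z up, the work surface at z = 0. Lengths are in m, angles in rad, forces in N, time in s.
With the tool pointing down it reaches from about 0.4 to 0.85 m from the base axis. Payload 4.5 kg.
Tool frame: the origin (TCP) lies midway between the tips of the shut fingers; the grasp point (between the pads) lies 19 mm behind it; z points along the fingers, y is the line along which they close (so a half turn about z gives the same grasp; the last joint's range is limited). The gripper opens to 88 mm and grips with 3 to 60 N. Pads are 18 mm wide; open, the fingers measure 123 mm over their backs; the gripper's body (75 mm by 187 mm) begins 45 mm behind the grasp point.
Start: joints at [1.262, 0.689, -0.195, 1.565, 0.157, 0.902, -0.215], TCP at [0.21, -0.589, 0.199] pointing down, gripper open.
Joint ranges: [-3.01, 3.01], [-0.46, 2.08], [-1.47, 1.51], [0.13, 2.56], [-1, 4.14], [0.04, 2.09], [-2.66, 2.66]. Speed limits (rad/s): [2.57, 2.57, 3.14, 3.14, 3.14, 3.14, 3.14].

### API

Orientations are given as a unit quaternion [x, y, z, w].
In Python, from plant import r, eyes, finish_job gives the robot as it stands. The module is installed in compiled form; this text tells all that it offers.
- The arm moves only by the tool move_arm, never from a script. Its argument "motion" is a list of rows, each a list of 7 numbers: the shift along the tool's x, y, z in mm, then the turn, a rotation vector about the tool's x, y, z in degrees, then the closure, from 0 (fully open) to 1 (shut). A call has 1 to 5 rows; each row is the pose to reach, as a shift and turn from the pose commanded when the call began, along the tool's axes at that moment; what a row does not reach only later rows make up. A row lasts 1/8 s, in which the tool goes at most 62.5 mm and 10.7 degrees, less where a joint would pass 70% of its speed; a pose out of reach is approached as far as the arm can. A call with a gripper value outside its range is refused whole. The fingers move at their own pace and stop on an object; "newtons" is the grip in N (left out, the last holds). Time passes only in rows, so rows that repeat a pose let the fingers close. It gives the time, the measured TCP pose, the force, the opening and the grip force at its end, in the units of the state.
- r.get_state(): the state, without advancing time (a new reading comes with each control period).
- eyes.snapshot(name): name is "scene" or "top"; returns a dict with "frame" (400x640x3 uint8, red, green, blue), "z_map" (400x640 float32, m along the optical axis (not along the pixel's ray), 0 where there is no reading), "intrinsics" (3x3 intrinsics, pixels), "dist" ([k1, k2, p1, p2, k3] as OpenCV has them; the pictures are not rectified), "world_to_cam" (4x4, takes a point from world to camera coordinates). Camera axes: x right, y down, z forward; pixel columns grow to the right and rows downward; lengths in m; the calibration is good to about 2 mm. A picture is of the moment at which its call begins.
- finish_job(): hands the job in; it is judged then, once.
The state is a dict: "clock": time; "q": joint angles; "qd": joint speeds; "joint_torque": joint torques, N m; "tool_pos": TCP position; "eef_rot": TCP orientation; "contact_force": force on the tool from outside, world axes, zero at the start; "moment": the same for the moment, N m; "opening": opening from 0.0 (shut) to 1.0 (fully open); "finger_force": force on a finger pad.
Only numpy, scipy, OpenCV 4.12 (cv2) and the standard library are available. Lean on these libraries where they do the work, as an engineer would, in place of code of your own. Each camera call takes 0.05 s, during which the arm holds its last target. There are 200 camera calls.

### The job

Close the glue-up press: crank the red handle anticlockwise (seen from above) until the roller of the steel bar rests on the cam's green-marked flat dwell and the bar stays pressed on the dark lipping strip; the handle then points at the green arc painted on the board. Only then push the wedge by its yellow tab along its ramp, towards the cam, until it jams the bar fast. Leave the cam in its dwell, let go of everything, and leave the glue bottle, tin, discs and sanding block standing where they are.

Things in the scene. Friction and masses are not known exactly. Their poses are not given: they have to be found in the camera images.
- jig: fixed plywood press board, 180 (x) by 385 (y: -185 to +200) by 18 mm. Origin on the table. The bar slides along the jig's +y; the camshaft is upright at jig (0, -105) mm. On it, all 48 mm high or less: fence at y = +182 to +200, wooden bar guide at x = -36 to -17, y = -48 to +48, wedge's ramp block at x = +30 to +68, y = -45 to +50
- clamp_a (a point): top of an upright red-handled hold-down clamp fixed to the jig, 162 mm above the table; handle 26 mm across; its flat bar (20 by 8 mm, up to 115 mm high) stands 38 mm outward of it, away from the board's middle (jig -x)
- clamp_b (a point): top of the second fixed hold-down clamp, like the first, 162 mm above the table; its flat bar stands 38 mm outward (jig +x)
- dwell_arc (a point): middle of the green arc painted on the board, 83 mm from the camshaft's axis; the crank arm points at it in mid-dwell (crank = 3.30). The top face of the cam's nose has a green band as well, which faces the brass roller then
- crank (a joint): camshaft angle, rad, growing anticlockwise from above, stops at -0.85 and 4.9. The arm points 3.30 + this from the jig's +x, in its xy plane. Up to 1.2: low base circle; to 2.90: the cam lifts the bar 16 mm; 2.90 to 3.70: flat dwell (middle 3.30); beyond, the bar drops again. Let go on the rise, it springs back; on base circle and dwell it stays. Turning takes up to 6 N at the handle
- handle_mid (a point): middle of the upright red crank handle: 25 mm across, 50 mm tall, spinning freely about its own axis, 65 mm from the camshaft's axis. This point is 92 mm above the table; the handle reaches from 67 to 117 mm above the table, the crank arm lies below it at 56 to 66 mm
- bar: steel bar 30 mm wide, 110 long, 22 to 44 mm above the table, with a brass roller at its cam end and a sprung cork-faced pad, 90 mm wide, at the other. Origin at jig (0, 0) when slack; its y in the jig's frame is the bar's travel, 0 to 16 mm. A spring of 12 to 17 N returns it to the cam
- wedge: light wooden wedge, 60 mm long, 26 high, 14 to 25 wide, captive between ramp block and bar: it only slides, along the jig's (-0.174, -0.985, 0), towards the cam. Origin on its bar-side face, mid-length, underside. It starts 18 to 30 mm short of jamming, slides with about 2.5 N, and jams at about jig y = -12 mm; a push of 10 to 15 N jams it, and it then stays by itself
- tab (a point): in the middle of the yellow thumb tab on the wedge's thick end: 24 mm (jig x) by 14 mm (jig y), standing up from the wedge's top (46 mm) to 90 mm above the table; this point is 75 mm above the table. Behind it (jig +y) nothing on the board but clamp_b is over 48 mm high, so a finger can push from there
- strip: loose dark lipping strip 100 by 12 by 18 mm, lying in front of the pad; it is pressed on the panel as the bar closes. Origin: centre of the underside
- panel: loose plywood panel 110 by 90 by 18 mm with a round hole, lying at the fence. Origin: centre of the underside
- bottle: white glue bottle, 60 mm across, 190 mm tall, loose bystander. Origin: centre of the underside
- tin: steel tin with a blue label, 72 mm across, 100 mm tall, loose bystander. Origin: centre of the underside
- discs: two wooden cut-out discs, one on the other, 90 mm across, 36 mm tall, one loose bystander. Origin: centre of the underside
- sander: cork sanding block with a wooden grip, 80 by 55 by 50 mm, loose bystander. Origin: centre of the underside
Mind the look-alikes: they are no part of the job. Leave any purple look-alike of the panel alone. There is more than one size of the strip; the job needs the middle-sized.

How it is judged:
On the way, in this order (a step that is already met when the one before it is completed fails the run):
1. the cam is in its dwell and the bar fully out, with the wedge still slack (value of joint crank between 2.98 and 3.62 rad and y of bar in the frame of jig above 0.0145 m and contact force between wedge and bar below 1 N), for 0.3 s.
2. the wedge is jammed on the bar, with the cam still in its dwell (value of joint crank between 2.98 and 3.62 rad and y of bar in the frame of jig above 0.0145 m and contact force between wedge and bar above 4 N), for 0.3 s.
At the end, for the whole second after the job is handed in: The crank joint is between 2.98 and 3.62 rad, the bar at least 14.5 mm out, the wedge bearing on the bar with over 4 N, the strip pressed on the panel with over 1.5 N, all at rest (all of step 2 and contact force between strip and panel above 1.5 N and velocity of joint crank between -0.05 and 0.05 rad/s and linear speed of each of bar, wedge below 0.005 m/s); the robot touches nothing.
It fails at once if the glue bottle is shoved by more than 25 mm or tipped (distance of bottle from where it was at the start of the episode above 0.025 m or angle between bottle's own z axis and vertical above 0.35 rad).
It fails at once if the discs is shoved by more than 25 mm or tipped (distance of discs from where it was at the start of the episode above 0.025 m or angle between discs's own z axis and vertical above 0.35 rad).
It fails at once if the tin is shoved by more than 25 mm or tipped (distance of tin from where it was at the start of the episode above 0.025 m or angle between tin's own z axis and vertical above 0.35 rad).
It fails at once if the sanding block is shoved by more than 25 mm or tipped (distance of sander from where it was at the start of the episode above 0.025 m or angle between sander's own z axis and vertical above 0.35 rad).
It also fails if it takes over 54 s, if anything falls off the work surface, if the arm or the gripper's body presses on something with over 40 N, if the wrist force passes 120 N, or if a joint passes its speed limit or range.

## Working session

There is one attempt and no reset: what is moved stays moved. The work goes in short steps, Python scripts to look and compute and a tool call to move; the robot and the scene stay as the last step left them, time stands still between calls to the robot, and variables do not carry over. Pictures are saved under pics/ and viewed, at most 10 in all, crops included, and the job is handed in when it is done.

Besides the shell and the picture viewer there is one more tool, called after "Call:" by a JSON object that holds its "fn" and its "kwargs", one argument or row to a line. move_arm: Moves the arm, as the interface text tells. Its arguments: {"type":"object","properties":{"motion":{"type":"array","items":{"type":"array","items":{"type":"number"}}},"newtons":{"type":"number"}},"required":["motion"]}

```bash
mkdir -p pics
cat > h.py <<'E'
import numpy as np, cv2
from plant import r, eyes, finish_job
def snap(n,f=None):
    s=eyes.snapshot(n)
    if f: cv2.imwrite('pics/'+f,s['frame'][:,:,::-1])
    return s
def ray(s,uv):
    p=cv2.undistortPoints(np.array([[uv]],float),s['intrinsics'],np.array(s['dist'],float))[0,0]
    T=np.linalg.inv(s['world_to_cam']); return T[:3,3], T[:3,:3]@np.array([p[0],p[1],1.])
def onz(s,uv,z):
    o,d=ray(s,uv); return o+d*(z-o[2])/d[2]
def depthpt(s,uv):
    o,d=ray(s,uv); return o+d*s['z_map'][int(uv[1]),int(uv[0])]
E
python3 - <<'E'
from h import *
print(r.get_state())
for n in('scene','top'):
    s=snap(n,n+'0.png'); print(n,np.linalg.inv(s['world_to_cam'])[:3].round(3),s['intrinsics'][0])
E
```

```text
{'clock': 0.0, 'q': array([ 1.2618027 ,  0.68997851, -0.19452764,  1.56635094,  0.15728442,
        0.90250925, -0.215084  ]), 'qd': array([ 5.27996804e-04, -8.79902117e-04,  2.72365651e-04, -9.20613993e-04,
        7.98644964e-05, -4.71975581e-04,  1.77686109e-03]), 'joint_torque': array([ 2.48292572e-04, -5.27567589e+01, -1.26666203e+00, -1.53431529e+01,
       -5.24933171e-02,  6.53583440e-03,  2.04391658e-04]), 'tool_pos': array([ 0.20979266, -0.58797825,  0.19841203]), 'eef_rot': array([ 9.85338355e-01,  1.70609102e-01, -2.15310849e-04, -9.02193255e-04]), 'contact_force': array([-0.13316626,  0.243895  , -0.77159923]), 'moment': array([-0.04166504,  0.02817564,  0.00698549]), 'finger_force': 0.0, 'opening': 1.0010676214119871}
scene [[-0.663  0.632 -0.4    1.055]
 [ 0.748  0.556 -0.362  0.416]
 [-0.006 -0.54  -0.842  1.062]] [500.54221624   0.         330.14957489]
top [[ 0.021 -0.982  0.188  0.428]
 [-1.    -0.019  0.013  0.023]
 [-0.01  -0.189 -0.982  1.018]] [447.84844318   0.         319.91049129]
```

View pics/top0.png

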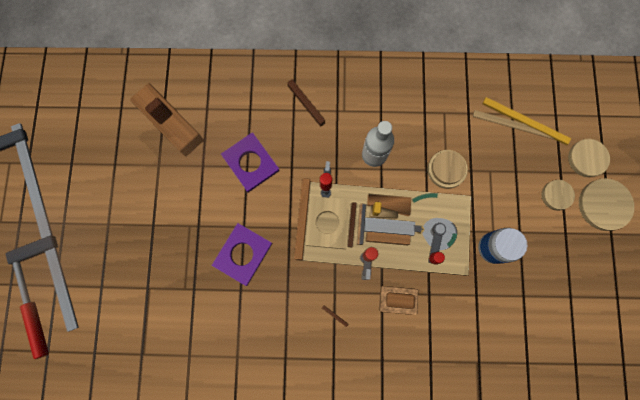

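View pics/scene0.png

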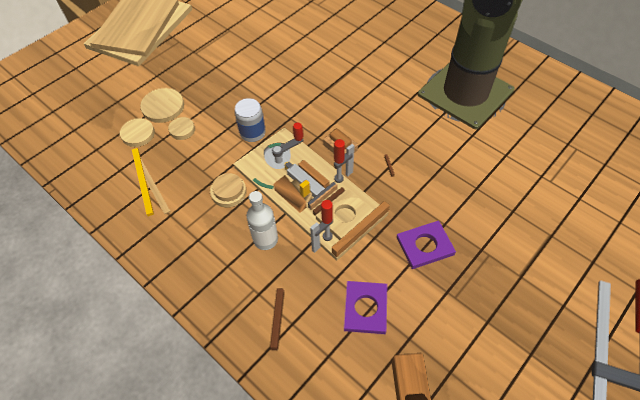

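The top view shows the board at about (300–470, 180–275). The crank handle is at (437,258), the shaft at (440,232), the tab at (378,208) and the green arc at (425,197). The clamps are at (326,181) and (371,254), the bottle at (378,145), the discs at (448,168), the tin at (503,246) and the sander at (399,300).

```bash
cat >> h.py <<'E'
def blobs(s,lo,hi,box,mn=6):
    hsv=cv2.cvtColor(s['frame'],cv2.COLOR_RGB2HSV); m=cv2.inRange(hsv,np.array(lo),np.array(hi))
    if lo[0]==0: m|=cv2.inRange(hsv,np.array([172,lo[1],lo[2]]),np.array([180,255,255]))
    k=np.zeros_like(m); x0,y0,x1,y1=box; k[y0:y1,x0:x1]=m[y0:y1,x0:x1]
    n,l,st,c=cv2.connectedComponentsWithStats(k)
    return [(c[i].round(1),st[i]) for i in range(1,n) if st[i,4]>=mn]
RED=((0,150,70),(6,255,255)); YEL=((20,170,120),(32,255,255)); GRN=((60,70,30),(95,255,200))
E
python3 - <<'E'
from h import *
s=snap('top');c=snap('scene')
f=s['frame'][150:310,290:540][:,:,::-1]
cv2.imwrite('pics/c1.png',cv2.resize(f,None,fx=3.2,fy=3.2,interpolation=cv2.INTER_CUBIC))
for nm,C in(('red',RED),('yel',YEL),('grn',GRN)):
    for n,q,b in(('top',s,(290,150,540,310)),('scene',c,(200,80,400,270))):
        for u,st in blobs(q,*C,b): print(nm,n,u,st,depthpt(q,u).round(3))
E
```

```text
red top [325.1 179.6] [320 173  12  17 142] [0.631 0.025 0.159]
red top [370.3 253.7] [363 247  15  14 146] [ 0.487 -0.063  0.161]
red top [436.6 257.5] [429 252  16  12 147] [ 0.485 -0.2    0.117]
red scene [297.7 131.3] [293 123  10  18 143] [ 0.494 -0.197  0.108]
red scene [339.1 150.7] [334 139  11  25 212] [ 0.496 -0.059  0.147]
red scene [326.5 211.2] [321 200  11  24 224] [0.641 0.032 0.152]
yel top [377.  207.1] [373 202   8  11  73] [ 0.59  -0.085  0.087]
yel scene [304.9 187.9] [300 180  10  17 114] [ 0.598 -0.077  0.088]
grn top [424.3 196.6] [413 194  24   8  73] [ 0.628 -0.2    0.023]
grn top [451.9 239.7] [448 234   9  13  50] [ 0.53  -0.253  0.041]
grn scene [274.3 144.7] [268 143  13   5  32] [ 0.528 -0.256  0.039]
grn scene [262.5 184. ] [253 179  20  10  61] [ 0.628 -0.2    0.02 ]
```

View pics/c1.png

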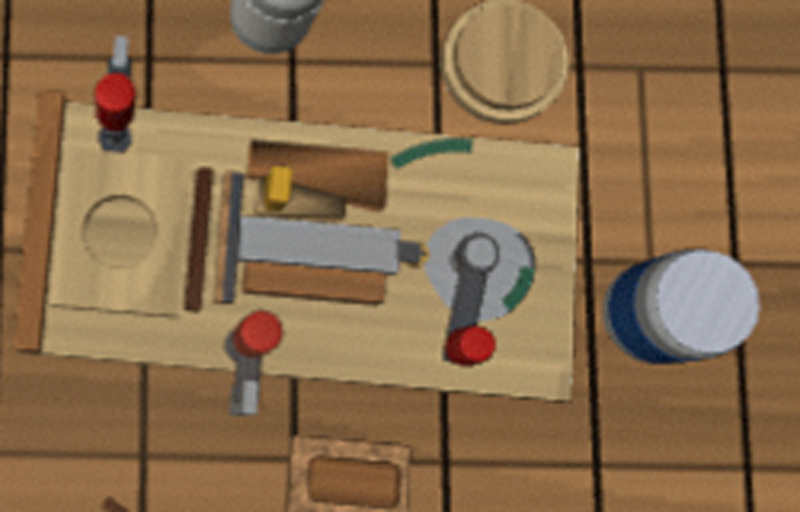

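The crop shows jig +y pointing left and slightly up, and jig +x pointing up. The arm starts by pointing roughly along jig −x. Next I compute the jig frame and the bystander positions.

Run:
```python
from h import *
s=snap('top');c=snap('scene')
im=lambda x,y:(290+x/3.2,150+y/3.2)
P=lambda n,u,z:print(n,onz(s,u,z).round(4),depthpt(s,u).round(3))
a=onz(s,im(578,148),.018);b=onz(s,im(570,400),.018);l=onz(s,im(62,103),.018);print('corners',a,b,l)
for v in(a-b,(l-a)): print(np.degrees(np.arctan2(v[1],v[0])),np.linalg.norm(v))
P('shaft',im(482,251),.08)
P('handle',im(473,343),.117)
P('tab',im(279,184),.09)
P('arc',(424.3,196.6),.018)
P('clA',im(261,332),.162);P('clB',im(116,93),.162)
P('tin',im(705,300),.1)
P('disc',im(510,55),.036)
P('sander',im(352,480),.05)
# bottle cap from scene & top
P('bottlecap',(384,128),.19)
print('bottle scene',onz(c,(256,198),.19), depthpt(c,(256,198)))
# bar edges direction (z=.044)
for u in((238,215),(400,230),(398,272),(240,262)): print('bar',onz(s,im(*u),.044).round(4))
```

```text
corners [ 0.63184683 -0.30598477  0.018     ] [ 0.45483928 -0.29323984  0.018     ] [0.65751665 0.06163381 0.018     ]
-4.118314993675577 0.17746578847869043
86.00567309290449 0.36851372070020916
shaft [ 0.5488 -0.2195  0.08  ] [ 0.55  -0.222  0.071]
handle [ 0.4861 -0.2027  0.117 ] [ 0.486 -0.202  0.119]
tab [ 0.5892 -0.085   0.09  ] [ 0.59  -0.085  0.086]
arc [ 0.629  -0.2006  0.018 ] [ 0.629 -0.201  0.018]
clA [ 0.4872 -0.0658  0.162 ] [ 0.487 -0.066  0.163]
clB [0.6313 0.0231 0.162 ] [0.631 0.023 0.162]
tin [ 0.5174 -0.3563  0.1   ] [ 0.517 -0.356  0.1  ]
disc [ 0.6943 -0.2548  0.036 ] [ 0.695 -0.255  0.035]
sander [ 0.399  -0.1374  0.05  ] [ 0.399 -0.137  0.05 ]
bottlecap [ 0.7286 -0.0871  0.19  ] [ 0.728 -0.087  0.192]
bottle scene [ 0.7317255  -0.08419828  0.19      ] [ 0.73133322 -0.08480575  0.18894088]
bar [ 0.5751 -0.0622  0.044 ]
bar [ 0.5669 -0.1731  0.044 ]
bar [ 0.538  -0.1712  0.044 ]
bar [ 0.5427 -0.0637  0.044 ]
```

Jig yaw is −4.1°. The shaft is at (0.549, −0.220) and the handle at (0.486, −0.203), so the crank starts near −0.35. The handle's target is about (0.612, −0.204). I'll approach above the handle with the closing axis along world x.

Call:
{"fn": "move_arm", "kwargs": {
  "motion": [
    [49,-34,0,0,0,-9,0.4],
    [98,-68,0,0,0,-18,0.4],
    [146,-101,0,0,0,-26,0.4],
    [195,-135,0,0,0,-35,0.4],
    [243,-169,0,0,0,-44,0.4]
  ]
}}

```text
clock: 0.92
tool_pos: [0.3833, -0.3463, 0.1995]
eef_rot: [0.848, 0.529, 0.0, 0.0]
contact_force: [0.7, -0.8, -0.5]
opening: 0.601
finger_force: 0.0
```

```bash
cat >> h.py <<'E'
from scipy.spatial.transform import Rotation as R
def st():
    s=r.get_state(); Q=R.from_quat(s['eef_rot']); M=Q.as_matrix()
    print('t',s['clock'],'p',s['tool_pos'].round(4),'yaw_y',np.degrees(np.arctan2(M[1,1],M[0,1])).round(1),'tz',M[:,2].round(3),'F',s['contact_force'].round(1),'op',round(s['opening'],3),s['finger_force'],'q',s['q'].round(2))
    return s,Q
def rel(target,yaw=0):
    "mm shift and turn in tool axes to reach target with tool y at world yaw deg, z down"
    s,Q=st(); y=np.radians(yaw); Y=np.array([np.cos(y),np.sin(y),0]); Z=np.array([0,0,-1.]); 
    T=R.from_matrix(np.stack([np.cross(Y,Z),Y,Z],1))
    print('shift',(Q.inv().apply(np.array(target)-s['tool_pos'])*1000).round(1),'turn',np.degrees((Q.inv()*T).as_rotvec()).round(1))
E
python3 -c "
from h import *
rel([.486,-.203,.198])"
```

```text
t 0.925 p [ 0.3833 -0.3463  0.1995] yaw_y -26.1 tz [ 0.001 -0.001 -1.   ] F [ 0.7 -0.8 -0.5] op 0.601 0.0 q [ 0.9   0.57 -0.4   1.88  0.31  0.75 -0.13]
shift [173.9  29.3   1.5] turn [  0.    0.  -26.1]
```

Call:
{"fn": "move_arm", "kwargs": {
  "motion": [
    [58,10,0,0,0,-9,0.4],
    [116,20,0,0,0,-18,0.4],
    [174,29,0,0,0,-26,0.4],
    [174,29,40,0,0,-26,0.4],
    [174,29,40,0,0,-26,0.4]
  ]
}}

```text
clock: 1.55
tool_pos: [0.4833, -0.2041, 0.1574]
eef_rot: [0.709, 0.705, -0.002, -0.002]
contact_force: [-0.2, 0.7, 0.3]
opening: 0.598
finger_force: 0.0
```

```bash
python3 -c "
from h import *
rel([.486,-.203,.078])
s=snap('scene');snap('top')
f=s['frame'][60:260,200:400][:,:,::-1]
cv2.imwrite('pics/c2.png',cv2.resize(f,None,fx=3,fy=3))"
```

```text
t 1.55 p [ 0.4833 -0.2041  0.1574] yaw_y -0.3 tz [-0.006  0.001 -1.   ] F [-0.2  0.7  0.3] op 0.598 0.0 q [ 0.6   0.65 -0.47  1.9   0.44  0.7  -0.14]
shift [ 1.1  3.1 79.4] turn [-0.3 -0.1 -0.3]
```

View pics/c2.png

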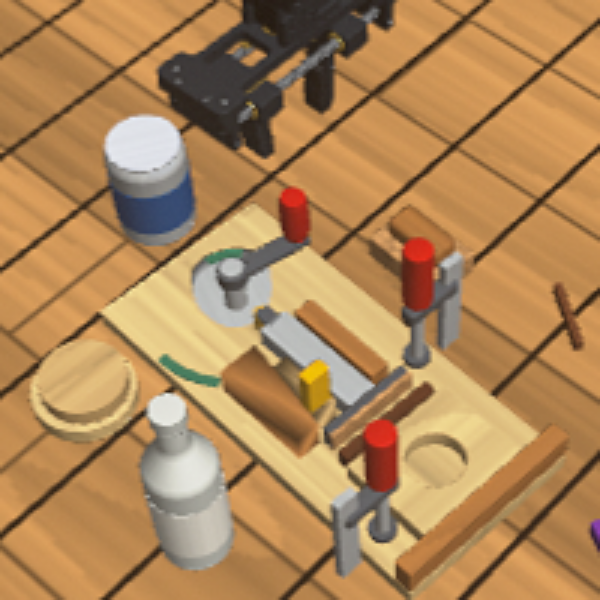

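The open gripper is right above the crank handle: fingertips at crop (260,150) and (320,105), handle top at (293,190). I'll descend and grip.

Call:
{"fn": "move_arm", "kwargs": {
  "motion": [
    [1,3,30,0,0,0,0.4],
    [1,3,60,0,0,0,0.4],
    [1,3,79,0,0,0,0.4],
    [1,3,79,0,0,0,0.4],
    [1,3,79,0,0,0,0.4]
  ],
  "newtons": 20
}}

```text
clock: 2.28
tool_pos: [0.4893, -0.2047, 0.0816]
eef_rot: [0.71, 0.704, 0.0, 0.001]
contact_force: [0.3, 0.8, 0.5]
opening: 0.603
finger_force: 0.0
```

Call:
{"fn": "move_arm", "kwargs": {
  "motion": [
    [0,0,0,0,0,0,0.8],
    [0,0,0,0,0,0,1.0],
    [0,0,0,0,0,0,1.0],
    [0,0,0,0,0,0,1.0],
    [0,0,0,0,0,0,1.0]
  ],
  "newtons": 20
}}

```text
clock: 2.9
tool_pos: [0.4884, -0.2038, 0.0802]
eef_rot: [0.709, 0.705, -0.0, -0.0]
contact_force: [0.1, -0.3, -0.8]
opening: 0.055
finger_force: 0.0
```

```bash
python3 -c "
from h import *
st()
s=snap('top')
for u,q in blobs(s,*RED,(290,150,540,310)): print(u,q)"
```

```text
t 2.9 p [ 0.4884 -0.2038  0.0802] yaw_y -0.4 tz [-0. -0. -1.] F [ 0.1 -0.3 -0.8] op 0.055 0.0 q [ 0.54  0.77 -0.38  1.95  0.54  0.52 -0.23]
[325.1 179.7] [320 173  12  17 145]
[370.4 253.7] [363 247  15  14 145]
[431.9 255.5] [429 253   6   6  21]
```

```bash
python3 -c "
from h import *
s=snap('scene');t=snap('top')
f=s['frame'][80:220,230:370][:,:,::-1]; g=t['frame'][180:320,380:520][:,:,::-1]
cv2.imwrite('pics/c3.png',cv2.resize(np.hstack([f,g]),None,fx=2.85,fy=4))"
```

```text
(no output)
```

View pics/c3.png

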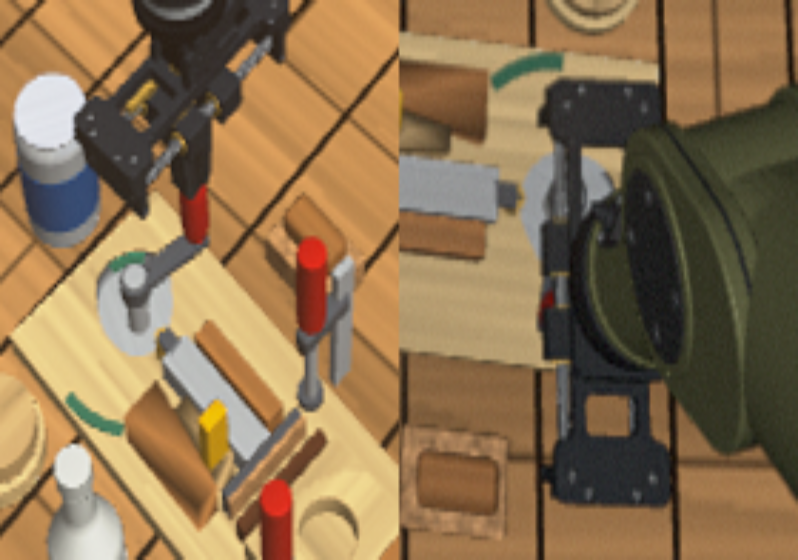

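```bash
python3 -c "
from h import *
def pr(s,p):
    W=s['world_to_cam'];return cv2.projectPoints(np.array([p],float),cv2.Rodrigues(W[:3,:3])[0],W[:3,3],s['intrinsics'],np.array(s['dist'],float))[0].ravel().round(1)
s=snap('scene');t=snap('top')
print('tip at 1.55',pr(s,[.4833,-.2041,.157]))
for z in(.0802,.1,.117,.144,.2): print(z,pr(s,[.4884,-.2038,z]),pr(t,[.4884,-.2038,z]))
print('handle',pr(s,[.486,-.2027,.117]),pr(s,[.486,-.2027,.067]))
for u in((298,122),(299,118),(297,126),(299,130),(298,135),(298,113)): print(u,s['frame'][u[1],u[0]],depthpt(s,u).round(3))
st()
"
```

```text
tip at 1.55 [297.4 113.9]
0.0802 [298.  135.9] [433.9 257.2]
0.1 [297.5 130.7] [436.2 256.6]
0.117 [297.1 126.2] [438.3 256.1]
0.144 [296.4 118.8] [441.8 255.2]
0.2 [294.9 102.5] [449.7 253.2]
handle [298.1 125.9] [299.2 138.9]
(298, 122) [51 41 37] [ 0.49  -0.197  0.139]
(299, 118) [51 44 36] [ 0.509 -0.172  0.187]
(297, 126) [53 47 41] [ 0.498 -0.193  0.134]
(299, 130) [166  41  27] [ 0.49  -0.197  0.109]
(298, 135) [138  40  26] [ 0.493 -0.199  0.091]
(298, 113) [58 54 52] [ 0.513 -0.17   0.208]
t 3.15 p [ 0.4884 -0.2038  0.0802] yaw_y -0.4 tz [-0. -0. -1.] F [ 0.3 -1.4  0.6] op 0.004 0.0 q [ 0.54  0.77 -0.38  1.95  0.54  0.52 -0.23]
```

The fingers shut without touching the handle. Depth puts the fingertip near z≈0.13, although the reported TCP is at 0.08. I'll measure that offset properly.

```bash
cat >> h.py <<'E'
def cloud(s):
    z=s['z_map']; v,u=np.mgrid[0:400,0:640]
    p=cv2.undistortPoints(np.stack([u.ravel(),v.ravel()],1).astype(float)[:,None],s['intrinsics'],np.array(s['dist'],float))[:,0]
    c=np.c_[p,np.ones(len(p))]*z.reshape(-1,1); T=np.linalg.inv(s['world_to_cam'])
    return (c@T[:3,:3].T+T[:3,3]).reshape(400,640,3)
E
python3 -c "
from h import *
for n in('scene','top'):
    s=snap(n);P=cloud(s);f=s['frame'].astype(int)
    m=(f.max(2)<80)&(f.max(2)-f.min(2)<25)&(abs(P[...,0]-.488)<.11)&(abs(P[...,1]+.204)<.06)&(P[...,2]>.1)&(s['z_map']>0)
    v,u=np.nonzero(m); q=P[m]; i=np.argsort(q[:,2])
    print(n,len(i)); print(np.c_[u,v,q.round(3)][i[:14]])
    print(np.histogram(q[:,2],bins=np.arange(.1,.4,.02)))
"
```

```text
scene 3110
[[ 2.98e+02  1.27e+02  4.93e-01 -1.95e-01  1.24e-01]
 [ 3.00e+02  1.25e+02  4.86e-01 -1.95e-01  1.26e-01]
 [ 3.02e+02  1.24e+02  4.80e-01 -1.94e-01  1.26e-01]
 [ 3.01e+02  1.25e+02  4.85e-01 -1.93e-01  1.26e-01]
 [ 2.99e+02  1.26e+02  4.91e-01 -1.94e-01  1.27e-01]
 [ 2.92e+02  1.26e+02  5.02e-01 -2.07e-01  1.27e-01]
 [ 2.97e+02  1.27e+02  4.96e-01 -1.96e-01  1.27e-01]
 [ 3.00e+02  1.24e+02  4.85e-01 -1.96e-01  1.28e-01]
 [ 3.01e+02  1.24e+02  4.84e-01 -1.94e-01  1.28e-01]
 [ 2.94e+02  1.27e+02  5.02e-01 -2.00e-01  1.28e-01]
 [ 2.91e+02  1.25e+02  5.02e-01 -2.10e-01  1.28e-01]
 [ 2.97e+02  1.28e+02  5.00e-01 -1.92e-01  1.29e-01]
 [ 3.02e+02  1.23e+02  4.80e-01 -1.94e-01  1.29e-01]
 [ 2.95e+02  1.28e+02  5.03e-01 -1.96e-01  1.29e-01]]
(array([  0,  47,  54,   3, 163, 324, 912,  78, 151, 180, 180,  31,  76,
       122,  33]), array([0.1 , 0.12, 0.14, 0.16, 0.18, 0.2 , 0.22, 0.24, 0.26, 0.28, 0.3 ,
       0.32, 0.34, 0.36, 0.38, 0.4 ]))
top 18514
[[ 4.33e+02  2.51e+02  4.98e-01 -1.93e-01  1.20e-01]
 [ 4.34e+02  2.53e+02  4.94e-01 -1.94e-01  1.22e-01]
 [ 4.34e+02  2.52e+02  4.96e-01 -1.94e-01  1.24e-01]
 [ 4.34e+02  2.49e+02  5.01e-01 -1.93e-01  1.28e-01]
 [ 4.34e+02  2.50e+02  4.99e-01 -1.92e-01  1.30e-01]
 [ 4.34e+02  2.51e+02  4.97e-01 -1.92e-01  1.32e-01]
 [ 4.30e+02  3.00e+02  4.04e-01 -1.69e-01  1.86e-01]
 [ 4.30e+02  2.11e+02  5.68e-01 -1.73e-01  1.87e-01]
 [ 4.30e+02  2.98e+02  4.08e-01 -1.69e-01  1.87e-01]
 [ 4.30e+02  2.99e+02  4.06e-01 -1.68e-01  1.89e-01]
 [ 4.30e+02  2.97e+02  4.10e-01 -1.68e-01  1.91e-01]
 [ 4.30e+02  2.96e+02  4.11e-01 -1.68e-01  1.91e-01]
 [ 4.30e+02  2.61e+02  4.74e-01 -1.69e-01  1.93e-01]
 [ 4.30e+02  2.46e+02  5.01e-01 -1.70e-01  1.93e-01]]
(array([   1,    5,    0,    0,   49,  314, 1535,    2,  208,  129,  135,
        115,  138,  163,    9]), array([0.1 , 0.12, 0.14, 0.16, 0.18, 0.2 , 0.22, 0.24, 0.26, 0.28, 0.3 ,
       0.32, 0.34, 0.36, 0.38, 0.4 ]))
```

The fingertips are really about 43 mm higher than reported (0.124 against 0.080), while x and y agree. I'll open, descend 45 mm more, and watch the force.

Call:
{"fn": "move_arm", "kwargs": {
  "motion": [
    [0,0,0,0,0,0,0.4],
    [0,0,0,0,0,0,0.4],
    [0,0,0,0,0,0,0.4],
    [0,0,0,0,0,0,0.4],
    [0,0,0,0,0,0,0.4]
  ]
}}

```text
clock: 3.88
tool_pos: [0.4884, -0.2038, 0.0802]
eef_rot: [0.709, 0.705, -0.0, 0.0]
contact_force: [-0.2, 0.4, 0.8]
opening: 0.547
finger_force: 0.0
```

Call:
{"fn": "move_arm", "kwargs": {
  "motion": [
    [0,-2,15,0,0,0,0.4],
    [0,-2,30,0,0,0,0.4],
    [0,-2,43,0,0,0,0.4],
    [0,-2,43,0,0,0,0.4],
    [0,-2,43,0,0,0,0.4]
  ]
}}

```text
clock: 4.5
tool_pos: [0.4866, -0.2037, 0.0373]
eef_rot: [0.709, 0.705, 0.0, 0.0]
contact_force: [-0.4, 0.8, 0.4]
opening: 0.598
finger_force: 0.0
```

Call:
{"fn": "move_arm", "kwargs": {
  "motion": [
    [0,0,0,0,0,0,1.0],
    [0,0,0,0,0,0,1.0],
    [0,0,0,0,0,0,1.0],
    [0,0,0,0,0,0,1.0],
    [0,0,0,0,0,0,1.0]
  ],
  "newtons": 25
}}

```text
clock: 5.12
tool_pos: [0.4859, -0.2039, 0.0374]
eef_rot: [0.709, 0.705, -0.0, -0.0]
contact_force: [-2.0, -0.7, 4.1]
opening: 0.276
finger_force: 25.0
```

```bash
python3 -c "
from h import *
st()
s=snap('scene')
P=cloud(s);f=s['frame'].astype(int)
m=(f.max(2)<80)&(f.max(2)-f.min(2)<25)&(abs(P[...,0]-.488)<.05)&(abs(P[...,1]+.204)<.04)&(P[...,2]>.068)&(s['z_map']>0)
q=P[m];print(q[np.argsort(q[:,2])][:8].round(3))
for u,q in blobs(s,*RED,(200,80,400,270)): print(u,q,depthpt(s,u).round(3))"
```

```text
t 5.125 p [ 0.4859 -0.2039  0.0374] yaw_y -0.4 tz [-0.001 -0.    -1.   ] F [-2.  -0.7  4.1] op 0.276 24.9911132681882 q [ 0.5   0.84 -0.31  1.98  0.6   0.42 -0.28]
[[ 0.506 -0.194  0.079]
 [ 0.474 -0.197  0.08 ]
 [ 0.5   -0.196  0.08 ]
 [ 0.502 -0.194  0.08 ]
 [ 0.472 -0.198  0.082]
 [ 0.511 -0.21   0.084]
 [ 0.472 -0.195  0.084]
 [ 0.512 -0.195  0.084]]
[300.  134.1] [297 126   7  15  57] [ 0.49  -0.194  0.095]
[338.9 150.8] [334 139  11  25 220] [ 0.499 -0.057  0.151]
[326.5 211.2] [321 200  11  24 225] [0.641 0.032 0.152]
```

The handle is gripped (opening 0.276, about 24 mm). I'll compute the circle waypoints.

```bash
cat >> h.py <<'E'
C=np.array([.549,-.2198])
def arc(angs,R0=.065):
    s,Q=st(); d=s['tool_pos'][:2]-C; print('R',np.hypot(*d)*1000,'ang',np.degrees(np.arctan2(d[1],d[0]))%360)
    for a in angs:
        t=np.radians(a); w=np.append(C+R0*np.array([np.cos(t),np.sin(t)])-s['tool_pos'][:2],0)
        print(a,(Q.inv().apply(w)*1000).round(1)[:2])
E
python3 -c "
from h import *
arc(range(178,300,12))"
```

```text
t 5.175 p [ 0.4859 -0.2039  0.0374] yaw_y -0.4 tz [-0.001 -0.    -1.   ] F [-2.  -0.   4.5] op 0.275 24.991576738539152 q [ 0.5   0.84 -0.31  1.98  0.6   0.42 -0.28]
R 65.06015164021237 ang 165.8281339204442
178 [-13.7  -1.8]
190 [-27.2  -0.8]
202 [-40.3   3.1]
214 [-52.2   9.5]
226 [-62.6  18.3]
238 [-70.9  29.1]
250 [-76.7  41.3]
262 [-79.9  54.5]
274 [-80.3  68.1]
286 [-77.9  81.5]
298 [-72.7  94.1]
```

Call:
{"fn": "move_arm", "kwargs": {
  "motion": [
    [-14,-2,0,0,0,0,1.0],
    [-27,-1,0,0,0,0,1.0],
    [-40,3,0,0,0,0,1.0],
    [-52,9.5,0,0,0,0,1.0],
    [-52,9.5,0,0,0,0,1.0]
  ]
}}

```text
clock: 5.8
tool_pos: [0.4972, -0.2579, 0.0374]
eef_rot: [0.71, 0.704, 0.0, 0.002]
contact_force: [-0.3, -0.9, 4.5]
opening: 0.273
finger_force: 25.0
```

```bash
python3 -c "
from h import *
arc(range(214,335,12))"
```

```text
t 5.8 p [ 0.4972 -0.2579  0.0374] yaw_y -0.5 tz [ 0.003 -0.001 -1.   ] F [-0.3 -0.9  4.5] op 0.273 25.00131154374685 q [ 0.61  0.86 -0.36  1.88  0.59  0.5  -0.17]
R 64.33619373499286 ang 216.3671611676475
214 [ 1.8 -2.1]
226 [-8.6  6.7]
238 [-16.8  17.5]
250 [-22.7  29.8]
262 [-25.9  43. ]
274 [-26.2  56.6]
286 [-23.7  69.9]
298 [-18.5  82.5]
310 [-10.8  93.7]
322 [ -1. 103.]
334 [ 10.6 110.1]
```

Call:
{"fn": "move_arm", "kwargs": {
  "motion": [
    [-7,6,0,0,0,0,1.0],
    [-16,17,0,0,0,0,1.0],
    [-22,29,0,0,0,0,1.0],
    [-25.5,43,0,0,0,0,1.0],
    [-25.5,43,0,0,0,0,1.0]
  ]
}}

```text
clock: 6.42
tool_pos: [0.5393, -0.2833, 0.0374]
eef_rot: [0.71, 0.705, -0.0, 0.001]
contact_force: [-1.2, -4.3, 4.6]
opening: 0.272
finger_force: 25.0
```

```bash
python3 -c "
from h import *
arc(range(262,376,12))
s=snap('top')
for u,q in blobs(s,*RED,(290,150,540,310)): print(u,q)"
```

```text
t 6.425 p [ 0.5393 -0.2833  0.0374] yaw_y -0.4 tz [ 0.001 -0.002 -1.   ] F [-1.2 -4.3  4.6] op 0.272 24.997463609324768 q [ 0.63  0.91 -0.4   1.73  0.56  0.62 -0.1 ]
R 64.22609285146618 ang 261.3341864668264
262 [-0.9  0.6]
274 [-1.2 14.2]
286 [ 1.2 27.6]
298 [ 6.4 40.1]
310 [14.1 51.4]
322 [23.9 60.7]
334 [35.5 67.9]
346 [48.3 72.4]
358 [61.7 74.2]
370 [75.3 73.2]
[325.1 179.9] [320 173  12  17 146]
[474.2 231.8] [474 227   2  10  12]
[467.7 233.4] [466 230   4   8  27]
[370.5 253.7] [363 247  15  14 144]
```

Call:
{"fn": "move_arm", "kwargs": {
  "motion": [
    [-1,14,0,0,0,0,1.0],
    [1.5,28,0,0,0,0,1.0],
    [7,40,0,0,0,0,1.0],
    [14.5,51.5,0,0,0,0,1.0],
    [14.5,51.5,0,0,0,0,1.0]
  ]
}}

```text
clock: 7.1
tool_pos: [0.5902, -0.2695, 0.0375]
eef_rot: [0.709, 0.705, -0.001, 0.001]
contact_force: [0.7, -5.0, 4.1]
opening: 0.273
finger_force: 25.0
```

```bash
python3 -c "
from h import *
arc([310,322,334,346,358,370,374])"
```

```text
t 7.1 p [ 0.5902 -0.2695  0.0375] yaw_y -0.4 tz [ 0.001 -0.004 -1.   ] F [ 0.7 -5.   4.1] op 0.273 24.997650312725455 q [ 0.57  0.95 -0.41  1.6   0.53  0.71 -0.1 ]
R 64.58341912696073 ang 309.6473104826012
310 [-0.1  0.6]
322 [9.8 9.9]
334 [21.3 17.1]
346 [34.1 21.6]
358 [47.6 23.4]
370 [61.2 22.4]
374 [65.6 21.4]
```

Call:
{"fn": "move_arm", "kwargs": {
  "motion": [
    [10,10,0,0,0,0,1.0],
    [22,17,0,0,0,0,1.0],
    [34,21.5,0,0,0,0,1.0],
    [48,23.5,0,0,0,0,1.0],
    [61,22.5,0,0,0,0,1.0]
  ],
  "newtons": 35
}}

```text
clock: 7.72
tool_pos: [0.6133, -0.2079, 0.0374]
eef_rot: [0.71, 0.705, -0.0, 0.001]
contact_force: [1.4, -3.7, 4.2]
opening: 0.273
finger_force: 35.0
```

```bash
python3 -c "
from h import *
arc([366,370,374])
s=snap('top')
for C_ in(RED,GRN):
  for u,q in blobs(s,*C_,(290,150,540,310)): print(u,q)"
```

```text
t 7.725 p [ 0.6133 -0.2079  0.0374] yaw_y -0.4 tz [ 0.001 -0.002 -1.   ] F [ 1.4 -3.7  4.2] op 0.273 34.98822646681219 q [ 0.47  0.95 -0.4   1.6   0.52  0.7  -0.19]
R 65.38466378765307 ang 10.504808446387996
366 [-5.1  0.4]
370 [-0.6 -0.3]
374 [ 3.8 -1.2]
[325.1 179.8] [320 173  12  17 147]
[370.6 253.5] [363 247  15  14 140]
[420.8 197.2] [413 194  17   8  52]
[418.9 227.5] [417 221   5  14  43]
```

The green band now faces the roller. I'll go on to mid-dwell, then settle and release.

Call:
{"fn": "move_arm", "kwargs": {
  "motion": [
    [4,-1,0,0,0,0,1.0],
    [4,-1,0,0,0,0,1.0],
    [4,-1,0,0,0,0,0.4],
    [4,-1,0,0,0,0,0.4],
    [4,-1,0,0,0,0,0.4]
  ]
}}

```text
clock: 8.4
tool_pos: [0.6113, -0.2023, 0.0367]
eef_rot: [0.709, 0.705, -0.0, -0.001]
contact_force: [0.2, 0.1, -0.3]
opening: 0.582
finger_force: 0.0
```

Call:
{"fn": "move_arm", "kwargs": {
  "motion": [
    [0,0,0,0,0,0,0.4],
    [0,0,-20,0,0,0,0.4],
    [0,0,-60,0,0,0,0.4],
    [0,0,-110,0,0,0,0.4],
    [0,0,-130,0,0,0,0.5]
  ]
}}

```text
clock: 9.02
tool_pos: [0.6141, -0.2026, 0.1721]
eef_rot: [0.709, 0.705, 0.002, 0.003]
contact_force: [0.2, 0.1, -1.0]
opening: 0.517
finger_force: 0.0
```

Call:
{"fn": "move_arm", "kwargs": {
  "motion": [
    [0,-50,0,0,0,10,0.5],
    [0,-100,0,0,0,20,0.5],
    [0,-150,0,0,0,30,0.5],
    [0,-150,0,0,0,40,0.5],
    [0,-150,0,0,0,50,0.5]
  ]
}}

```text
clock: 9.65
tool_pos: [0.4619, -0.2017, 0.1689]
eef_rot: [0.942, 0.336, 0.001, 0.001]
contact_force: [-0.7, -0.2, -0.0]
opening: 0.501
finger_force: 0.0
```

Run:
```python
from h import *
st()
s=snap('top');c=snap('scene')
g=s['frame'][150:310,290:540][:,:,::-1]
cv2.imwrite('pics/c4.png',cv2.resize(g,None,fx=3.2,fy=3.2,interpolation=cv2.INTER_CUBIC))
for nm,K in(('red',RED),('yel',YEL),('grn',GRN)):
    for n,q,b in(('top',s,(290,150,540,310)),('scene',c,(200,80,400,270))):
        for u,w in blobs(q,*K,b): print(nm,n,u,w,depthpt(q,u).round(4))
```

```text
t 9.65 p [ 0.4619 -0.2017  0.1689] yaw_y -50.7 tz [ 0.002 -0.001 -1.   ] F [-0.7 -0.2 -0. ] op 0.501 0.0 q [ 0.47  0.58 -0.24  1.96  0.23  0.62 -0.8 ]
red top [325.1 179.7] [320 173  12  17 142] [0.6298 0.0253 0.163 ]
red top [433.5 197. ] [427 191  14  13 140] [ 0.6083 -0.1969  0.1184]
red top [370.5 253.6] [363 247  15  14 143] [ 0.4874 -0.0637  0.1626]
red scene [339.  150.8] [334 139  11  25 214] [ 0.4975 -0.058   0.1484]
red scene [262.8 161.3] [258 153  11  18 151] [ 0.6202 -0.1912  0.114 ]
red scene [326.5 211.1] [321 200  11  24 228] [0.6418 0.0321 0.1531]
yel top [376.8 207.3] [373 202   8  11  77] [ 0.5901 -0.0846  0.0871]
yel scene [304.8 187.9] [300 180  10  17 112] [ 0.5975 -0.0773  0.087 ]
grn top [419.3 197.6] [413 194  14   8  41] [ 0.6263 -0.189   0.0188]
grn top [418.9 228.9] [417 223   5  13  39] [ 0.552  -0.1822  0.04  ]
grn scene [288.  164.2] [284 160   9   9  29] [ 0.5518 -0.1817  0.0432]
grn scene [262.6 183.9] [253 179  20  10  59] [ 0.6285 -0.1992  0.0215]
```

View pics/c4.png

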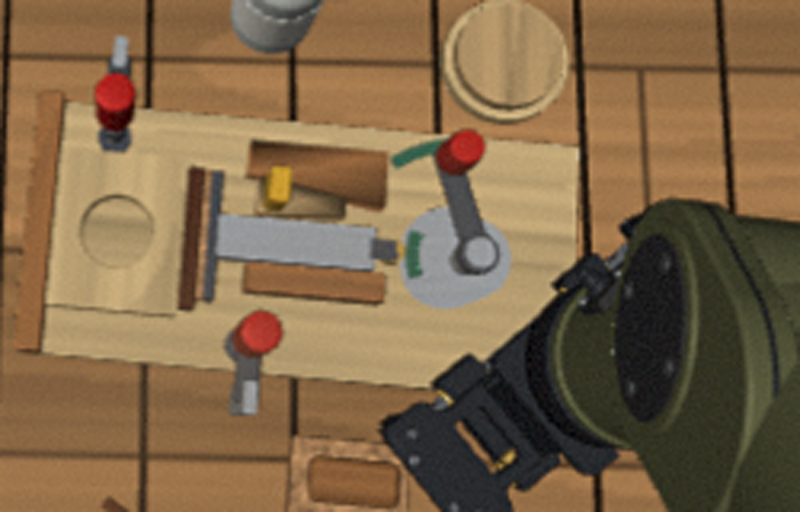

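The picture shows the handle at crop (463,151) on the green arc, the green band at (413,255) facing the roller, the strip against the panel, and the wedge tab unmoved at (279,184). Next I go above the tab with the closing axis along the jig y axis.

```bash
python3 -c "
from h import *
rel([.586,-.096,.169],-94)"
```

```text
t 9.75 p [ 0.4626 -0.2016  0.1687] yaw_y -50.4 tz [ 0.002 -0.001 -1.   ] F [-0.1  0.6  1. ] op 0.499 0.0 q [ 0.47  0.58 -0.24  1.96  0.23  0.62 -0.8 ]
shift [162.4  -2.5  -0.2] turn [ 0.1 -0.1 43.6]
```

Call:
{"fn": "move_arm", "kwargs": {
  "motion": [
    [40,0,0,0,0,10,0.5],
    [81,-1,0,0,0,20,0.5],
    [122,-2,0,0,0,30,0.5],
    [162,-2.5,0,0,0,40,0.5],
    [162,-2.5,0,0,0,43.5,0.5]
  ]
}}

```text
clock: 10.38
tool_pos: [0.5882, -0.0916, 0.1678]
eef_rot: [1.0, -0.03, 0.002, -0.001]
contact_force: [-0.4, -1.5, -0.4]
opening: 0.5
finger_force: 0.0
```

Call:
{"fn": "move_arm", "kwargs": {
  "motion": [
    [0,0,30,0,0,0,0.5],
    [0,0,60,0,0,0,0.5],
    [0,0,60,0,0,0,0.5]
  ]
}}

```text
clock: 10.75
tool_pos: [0.5835, -0.0956, 0.1059]
eef_rot: [0.999, -0.032, -0.002, -0.001]
contact_force: [-0.4, -0.7, -0.5]
opening: 0.5
finger_force: 0.0
```

Run:
```python
from h import *
rel([.586,-.096,.024],-94)
c=snap('scene'); g=c['frame'][110:260,230:380][:,:,::-1]
cv2.imwrite('pics/c5.png',cv2.resize(g,None,fx=4,fy=4))
P=cloud(c);f=c['frame'].astype(int)
m=(f.max(2)<80)&(f.max(2)-f.min(2)<25)&(abs(P[...,0]-.586)<.03)&(abs(P[...,1]+.09)<.06)&(P[...,2]>.1)&(c['z_map']>0)
q=P[m];print(q[np.argsort(q[:,2])][:25:2].round(3))
```

```text
t 10.75 p [ 0.5835 -0.0956  0.1059] yaw_y -93.7 tz [-0.004  0.001 -1.   ] F [-0.4 -0.7 -0.5] op 0.5 0.0 q [ 0.08  0.77  0.    1.76 -0.    0.62 -1.55]
shift [ 2.9  0.3 81.9] turn [-0.1  0.2  0.3]
[[ 0.585 -0.119  0.146]
 [ 0.593 -0.071  0.148]
 [ 0.596 -0.065  0.148]
 [ 0.576 -0.118  0.15 ]
 [ 0.59  -0.12   0.15 ]
 [ 0.59  -0.124  0.151]
 [ 0.592 -0.125  0.152]
 [ 0.591 -0.128  0.152]
 [ 0.589 -0.124  0.153]
 [ 0.587 -0.117  0.154]
 [ 0.595 -0.062  0.154]
 [ 0.58  -0.117  0.154]
 [ 0.587 -0.061  0.154]]
```

View pics/c5.png

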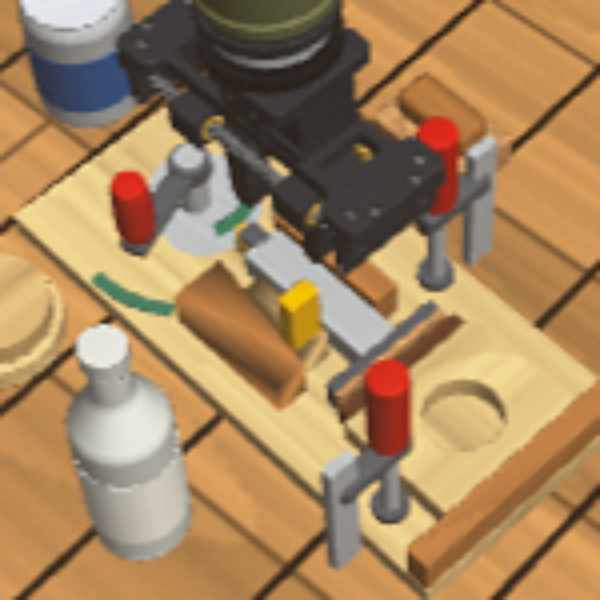

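The fingers straddle the tab from above, and the body is clear of both clamps and the bottle. I'll descend to a tip height of about 67 mm.

Call:
{"fn": "move_arm", "kwargs": {
  "motion": [
    [3,0,30,0,0,0,0.5],
    [3,0,60,0,0,0,0.5],
    [3,0,80,0,0,0,0.5],
    [3,0,80,0,0,0,0.5]
  ]
}}

```text
clock: 11.3
tool_pos: [0.5882, -0.0964, 0.0276]
eef_rot: [0.999, -0.033, -0.0, -0.0]
contact_force: [0.0, 0.2, -0.3]
opening: 0.5
finger_force: 0.0
```

Run:
```python
from h import *
s,Q=st(); print(Q.inv().apply([-.244,-.970,0]).round(3))
for n in('top','scene'):
    c=snap(n)
    for u,w in blobs(c,*YEL,(290,150,540,310)): print(u,w,depthpt(c,u).round(4))
```

```text
t 11.3 p [ 0.5882 -0.0964  0.0276] yaw_y -93.8 tz [-0.  0. -1.] F [ 0.   0.2 -0.3] op 0.5 0.0 q [ 0.09  0.89  0.    1.78 -0.    0.47 -1.55]
[-0.179  0.984 -0.   ]
[303.7 192.8] [302 189   5   8  29] [ 0.6004 -0.0795  0.0672]
```

Call:
{"fn": "move_arm", "kwargs": {
  "motion": [
    [-1,5,0,0,0,0,0.5],
    [-2,10,0,0,0,0,0.5],
    [-2.5,14,0,0,0,0,0.5],
    [-3.5,18,0,0,0,0,0.5],
    [-4,22,0,0,0,0,0.5]
  ]
}}

```text
clock: 12.02
tool_pos: [0.5826, -0.1183, 0.0273]
eef_rot: [0.999, -0.034, 0.0, -0.0]
contact_force: [0.8, 3.1, 1.0]
opening: 0.497
finger_force: 1.3
```

Call:
{"fn": "move_arm", "kwargs": {
  "motion": [
    [-0.5,3,0,0,0,0,0.5],
    [-1,5,0,0,0,0,0.5],
    [-1,5,0,0,0,0,0.5]
  ]
}}

```text
clock: 12.4
tool_pos: [0.5811, -0.1238, 0.0271]
eef_rot: [0.999, -0.034, -0.0, 0.0]
contact_force: [0.9, 0.6, 1.0]
opening: 0.499
finger_force: 0.6
```

Call:
{"fn": "move_arm", "kwargs": {
  "motion": [
    [-0.3,2,0,0,0,0,0.5],
    [-0.5,3,0,0,0,0,0.5],
    [-0.5,3,0,0,0,0,0.5]
  ]
}}

```text
clock: 12.78
tool_pos: [0.5806, -0.1256, 0.0271]
eef_rot: [0.999, -0.033, -0.0, -0.0]
contact_force: [0.8, 3.5, 0.5]
opening: 0.501
finger_force: 1.7
```

Call:
{"fn": "move_arm", "kwargs": {
  "motion": [
    [-0.3,2,0,0,0,0,0.5],
    [-0.5,3,0,0,0,0,0.5],
    [-0.5,3,0,0,0,0,0.5]
  ]
}}

```text
clock: 13.15
tool_pos: [0.5805, -0.1262, 0.0271]
eef_rot: [0.999, -0.033, 0.0, -0.002]
contact_force: [2.4, 7.0, -0.6]
opening: 0.502
finger_force: 3.7
```

Call:
{"fn": "move_arm", "kwargs": {
  "motion": [
    [-0.3,1.5,0,0,0,0,0.5],
    [-0.5,3,0,0,0,0,0.5],
    [-0.5,3,0,0,0,0,0.5]
  ]
}}

```text
clock: 13.52
tool_pos: [0.5805, -0.1267, 0.0271]
eef_rot: [0.999, -0.032, 0.001, -0.003]
contact_force: [3.7, 10.1, -0.5]
opening: 0.5
finger_force: 5.6
```

Run:
```python
from h import *
st()
for n in('top','scene'):
    c=snap(n)
    for u,w in blobs(c,*YEL,(290,150,540,310)): print(n,u,w,depthpt(c,u).round(4))
```

```text
t 13.525 p [ 0.5805 -0.1267  0.0271] yaw_y -93.7 tz [ 0.002  0.006 -1.   ] F [ 3.7 10.1 -0.5] op 0.5 5.606186992954463 q [ 0.15  0.89 -0.01  1.79  0.01  0.46 -1.5 ]
scene [297.9 185.1] [296 181   6   9  30] [ 0.592  -0.1069  0.0644]
```

Call:
{"fn": "move_arm", "kwargs": {
  "motion": [
    [0,2,0,0,0,0,0.5],
    [0,4,0,0,0,0,0.5],
    [0,4,0,0,0,0,0.5],
    [0,4,0,0,0,0,0.5]
  ]
}}

```text
clock: 14.12
tool_pos: [0.5805, -0.1274, 0.027]
eef_rot: [1.0, -0.031, 0.001, -0.005]
contact_force: [3.3, 15.9, 1.0]
opening: 0.5
finger_force: 8.1
```

Call:
{"fn": "move_arm", "kwargs": {
  "motion": [
    [0,-6,0,0,0,0,0.5],
    [0,-14,0,0,0,0,0.5],
    [0,-20,0,0,0,0,0.5],
    [0,-20,0,0,0,0,0.5]
  ]
}}

```text
clock: 14.62
tool_pos: [0.5798, -0.1163, 0.0272]
eef_rot: [0.999, -0.034, -0.0, 0.0]
contact_force: [-0.2, 0.7, 0.1]
opening: 0.498
finger_force: 0.0
```

Run:
```python
from h import *
st()
c=snap('scene')
for u,w in blobs(c,*YEL,(290,150,540,310)): print(u,w,depthpt(c,u).round(4))
```

```text
t 14.625 p [ 0.5798 -0.1163  0.0272] yaw_y -93.9 tz [-0.001 -0.001 -1.   ] F [-0.2  0.7  0.1] op 0.498 0.0 q [ 0.12  0.89 -0.    1.79  0.01  0.46 -1.53]
[297.7 183.8] [293 177   9  13  48] [ 0.5943 -0.1046  0.0746]
```

Clear of the tab by about 11 mm. I'll lift and retract.

Call:
{"fn": "move_arm", "kwargs": {
  "motion": [
    [0,0,-30,0,0,0,0.5],
    [0,0,-80,0,0,0,0.5],
    [0,0,-130,0,0,0,0.5],
    [0,0,-160,0,0,0,0.5],
    [-60,0,-160,0,0,0,0.5]
  ]
}}

```text
clock: 15.3
tool_pos: [0.5264, -0.1132, 0.1901]
eef_rot: [0.999, -0.034, 0.006, 0.001]
contact_force: [-0.4, -0.9, -0.9]
opening: 0.499
finger_force: 0.0
```

Call:
{"fn": "move_arm", "kwargs": {
  "motion": [
    [-50,50,0,0,0,0,0.5],
    [-80,100,0,0,0,0,0.5],
    [-100,150,0,0,0,0,0.5],
    [-100,200,0,0,0,0,0.5],
    [-100,200,0,0,0,0,0.5]
  ]
}}

```text
clock: 15.92
tool_pos: [0.4051, -0.3104, 0.1874]
eef_rot: [0.999, -0.038, 0.0, 0.002]
contact_force: [-0.4, -0.0, -1.0]
opening: 0.496
finger_force: 0.0
```

Run:
```python
from h import *
st()
s=snap('top');c=snap('scene')
g=s['frame'][150:310,290:540][:,:,::-1]
cv2.imwrite('pics/c6.png',cv2.resize(g,None,fx=3.2,fy=3.2,interpolation=cv2.INTER_CUBIC))
for nm,K in(('red',RED),('yel',YEL),('grn',GRN)):
    for n,q,b in(('top',s,(290,150,540,310)),('scene',c,(200,80,400,270))):
        for u,w in blobs(q,*K,b): print(nm,n,u,w,depthpt(q,u).round(4))
```

```text
t 15.925 p [ 0.4051 -0.3104  0.1874] yaw_y -94.4 tz [ 0.    -0.004 -1.   ] F [-0.4 -0.  -1. ] op 0.496 0.0 q [ 0.58  0.55 -0.04  1.93  0.04  0.66 -1.12]
red top [325.2 179.6] [320 173  12  17 143] [0.6298 0.0251 0.1638]
red top [433.5 196.9] [427 191  14  13 139] [ 0.6087 -0.1972  0.1173]
red top [370.5 253.5] [363 247  15  13 141] [ 0.4876 -0.0636  0.1633]
red scene [339.1 150.8] [334 139  11  25 214] [ 0.4982 -0.0571  0.1498]
red scene [262.8 161.2] [258 153  11  18 149] [ 0.6178 -0.1944  0.1093]
red scene [326.5 211.1] [321 200  11  24 229] [0.6416 0.0319 0.1527]
yel top [389.1 210.3] [385 205   9  11  76] [ 0.5839 -0.1102  0.0888]
yel scene [299.  180.5] [294 173  10  17 114] [ 0.5871 -0.1067  0.0787]
grn top [419.4 197.6] [413 194  14   8  43] [ 0.6258 -0.1887  0.0214]
grn top [418.9 229.2] [417 223   4  13  38] [ 0.5516 -0.1825  0.0383]
grn scene [288.  164.2] [284 160   9   9  29] [ 0.5508 -0.1828  0.0411]
grn scene [262.5 183.9] [253 179  20  10  60] [ 0.6276 -0.201   0.0188]
```

View pics/c6.png

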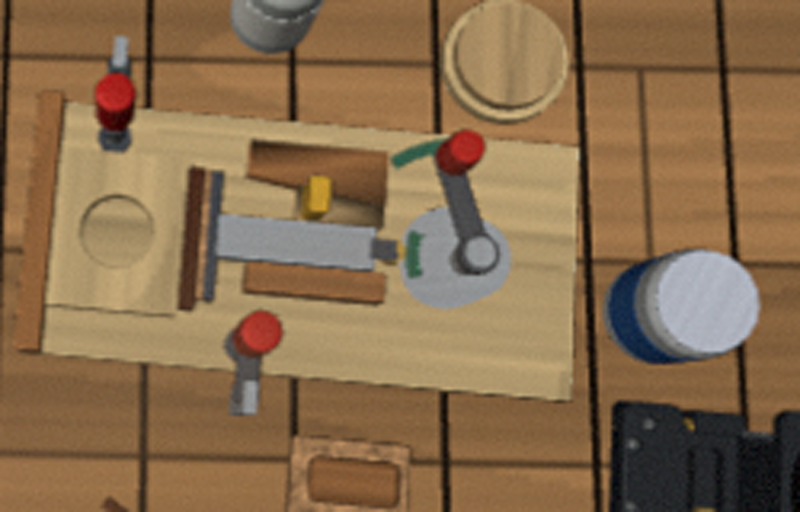

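The handle is on the arc, the tab has moved 26 mm and sits jammed at crop (318,195), the strip is pressed on the panel, and the bystanders are unmoved. The arm is clear, so I'll hand in.

```bash
python3 -c "
from h import *
print(finish_job())"
```

```text
the job is handed in; nothing more can be done
None
```

The job is handed in at about 16 s of the 54 s allowed: the cam is in its dwell on the green arc, the wedge is jammed (it stopped under a push of about 16 N), the bystanders look unmoved in the last picture and the arm is clear; no verdict came back.

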